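# Seat a bur block in its cassette frame and close the hold-down bar

### The job

Put the bur block into the pocket of the steel cassette frame and press it gently until it sits fully home on the pocket's floor - it catches part-way on sprung noses, so feel for the real bottom. Only then swing the hinged hold-down bar right over and down on it, let go, and leave the other things on the worktop alone.

Things in the scene. Friction and masses are not known exactly. Their poses are not given: they have to be found in the camera images.
- block_centre (a point): Centre of the loose aluminium bur block with a blue band, 20 mm above its underside. 34 mm along its x, 60 along its y, 40 high, 0.08-0.17 kg, standing on the worktop. The lowest 3 mm is a foot 2 mm narrower all round; short burs rise 9 mm from its top, none in the middle 42 mm. Grip it across the 34 mm on its upper 20 mm: the lower part goes in the pocket, either way round.
- frame: Fixed steel cassette frame, base plate 8 mm thick from x -45 to +75, y -62 to +62 mm. Origin on the worktop under the middle of the carrier's travel; z up, x towards the hinge of the hold-down bar, y along the pocket's length.
- carrier_mid (a point): Point 28 mm above the frame's origin, level with the rim of the grey carrier (58 mm in x, 91 in y) that holds the pocket: 36 mm in x, 63 in y, 16 deep, mouth chamfered 1 mm. The carrier was clipped in up to 10 mm either way along the frame's y from this point and stays put (some 60 N to shift). That offset is NOT measured: feel or see it. In x the pocket is exact.
- floor_mid (a point): Point 12 mm above the frame's origin, level with the pocket's floor. Four round sprung noses stick 3.5 mm out of the pocket's long walls: the block stops on them about 8 mm above home and would stay there. A push of 4 to 12 N takes it past; then it rests on the floor, its centre 32 mm above the worktop, and stays. Over 60 N between block and frame is too much.
- clamp (a joint): Hinge of the hold-down bar, rad: 0 = fully closed (bar level over the middle of the seated block, its rubber pad 1 mm above the block's top), grows as it opens, 1.57 upright, 2.7 laid right back. Stiff hinge: it stays where it is left; about 1 to 2 N at the handle moves it.
- clamp_hinge (a point): Point on the hinge axis of the bar, at x +62 mm, y 0, 60 mm above the worktop in the frame's axes. The axis runs along the frame's y.
- clamp_handle (a point): Middle of the bar's round blue handle, 12 mm thick, 38 long, parallel to the hinge axis: pinch it from above, fingers closing along the frame's x; it turns between them as the bar swings. It lies 128 mm from the hinge axis, 28 mm to the frame's +y side of the 14 mm wide bar's middle. Closed, it is at frame x -66, y +28, 60 mm above the worktop.
- indicator_tape: Roll of cream tape lying flat, 68 mm across, 19 mm high, a bystander; origin at the centre of its underside.
- needle_box: White and blue flat carton, 62 x 95 x 22 mm, a bystander; origin at the centre of its underside. Just to its left a high wall closes off the worktop along its whole left edge: keep arm and gripper clear of it.
- mix_cup: White mixing cup, 47 mm wide, 46 mm high, a bystander; origin at the centre of its underside.

How it is judged:
On the way, in this order (a step that is already met when the one before it is completed fails the run):
1. the block is fully home in the pocket while the bar is still open (z of block_centre in the frame of frame below 0.0345 m and x of block_centre in the frame of frame between -0.006 and 0.006 m and y of block_centre in the frame of frame between -0.015 and 0.015 m and value of joint clamp above 1 rad), for 0.2 s.
2. the bar is fully closed over the block (value of joint clamp below 0.05 rad), for 0.2 s.
At the end, for the whole second after the job is handed in: The block stands upright (within 0.06 rad) in the pocket, its centre no more than 34.5 mm above the worktop (2.5 mm from home), within 6 mm across and 15 mm along the frame's origin; the bar is closed to less than 0.05 rad and at rest (z of block_centre in the frame of frame below 0.0345 m and x of block_centre in the frame of frame between -0.006 and 0.006 m and y of block_centre in the frame of frame between -0.015 and 0.015 m and angle between block_centre's own z axis and vertical below 0.06 rad and value of joint clamp below 0.05 rad and velocity of joint clamp below 0.05 rad/s); the robot touches nothing.
It fails at once if the bar is brought down while the block is not home (block centre more than 36 mm up with the bar below 0.4 rad) (value of joint clamp below 0.4 rad and z of block_centre in the frame of frame above 0.036 m).
It fails at once if the block is forced against the frame with more than 60 N (contact force between bur_block and frame above 60 N).
It fails at once if a bystander (tape roll, flat carton, cup) is moved more than 20 mm (distance of any of indicator_tape, needle_box, mix_cup from where it was at the start of the episode above 0.02 m).
It also fails if it takes over 64 s, if anything falls off the work surface, if the arm or the gripper's body presses on something with over 40 N, if the wrist force passes 120 N, or if a joint passes its speed limit or range.

### The arm

A 6-joint arm with a two-finger parallel gripper is mounted at the origin on a cart in front of the work surface, level with it; the furniture and walls round the work are solid. World frame = base frame: x ahead of the robot, y to its left, z up, the work surface at z = 0. Lengths are in m, angles in rad, forces in N, time in s.
With the tool pointing down it reaches from about 0.225 to 0.875 m from the base axis. Payload 3.4 kg.
Tool frame: the origin (TCP) lies midway between the tips of the shut fingers; the grasp point (between the pads) lies 19 mm behind it (manip.grip_point_offset is the distance from the TCP to the grasp point, in m); z points along the fingers, y is the line along which they close (so a half turn about z gives the same grasp; the last joint's range is limited). The gripper opens to 85 mm and grips with 20 to 120 N. Pads are 22 mm wide; open, the fingers measure 114 mm over their backs; the gripper's body (76 mm by 85 mm) begins 54 mm behind the grasp point. The pads swing forward as they close: fully open they stand 13 mm farther back than shut.
Start: joints at [1.051, 0.276, 1.505, -0, 1.361, -0.121], TCP at [0.223, 0.53, 0.231] pointing down, gripper open.
Joint ranges: [-2.89, 2.89], [-0.75, 2.08], [0.22, 2.7], [-1.18, 4.32], [0.11, 2.71], [-2.7, 2.7]. Speed limits (rad/s): [2.57, 2.57, 3.14, 3.14, 3.14, 3.14].

### API

Orientations are given as a unit quaternion [w, x, y, z].
In Python, from rig import manip gives the robot as it stands.
- The arm moves only by the shell command python3 -m handwheel 'ROWS' [FORCE]. ROWS is JSON, a list of rows, each an object with "translation": the shift along the tool's x, y, z in m, a list of three; "angular": the turn, a rotation vector about the tool's x, y, z in degrees, a list of three; "hand": the closure, from 0 (fully open) to 1 (shut). A call has 1 to 10 rows; each row shifts and turns the commanded pose from where the row before left it, along the tool's axes as they then stand; what a row does not reach is not made up. A row lasts 1/12 s, in which the tool goes at most 41.7 mm and 7.16 degrees, less where a joint would pass 70% of its speed; a pose out of reach is approached as far as the arm can. A call with a gripper value outside its range is refused whole. The fingers move at their own pace and stop on an object; FORCE is the grip in N (left out, the last holds). Time passes only in rows, so rows that do not move let the fingers close. It gives the time, the measured TCP pose, the force, the opening and the grip force at its end, in the units of the state.
- manip.get_state(): the state, without advancing time (a new reading comes with each control period).
- manip.get_image(name): name is "scene" or "top"; returns the picture (384x512x3 uint8, red, green, blue); there is no depth.
- manip.camera_info(name): a dict with "camera_matrix" (3x3 intrinsics, pixels), "eye" and "orientation" of the camera in the world. Camera axes: x right, y down, z forward; pixel columns grow to the right and rows downward; lengths in m; the calibration is good to about 2 mm. A picture is of the moment at which its call begins. camera_info takes no time and is no camera call.
- manip.sign_off(): hands the job in; it is judged then, once.
The state is a dict: "clock": time; "qpos": joint angles; "qd": joint speeds; "effort": joint torques, N m; "position": TCP position; "ee_rot": TCP orientation; "contact_force": force on the tool from outside, world axes, zero at the start; "moment": the same for the moment, N m; "width": finger opening in m; "gripper_force": force on a finger pad.
Only numpy, scipy, OpenCV 4.12 (cv2) and the standard library are available. Lean on these libraries where they do the work, as an engineer would, in place of code of your own. Each camera call takes 0.05 s, during which the arm holds its last target. There are 200 camera calls.

## Working session

There is one attempt and no reset: what is moved stays moved. The work goes in short steps, Python scripts to look and compute and a shell command to move; the robot and the scene stay as the last step left them, time stands still between calls to the robot, and variables do not carry over. Pictures are saved under pics/ and viewed, at most 12 in all, crops included, and the job is handed in when it is done.

```bash
ls; mkdir -p pics; python3 - <<'E'
from rig import manip
import cv2
for n in("scene","top"):
    cv2.imwrite(f"pics/{n}0.png",manip.get_image(n)[:,:,::-1]); print(n,manip.camera_info(n))
print(manip.get_state(),manip.grip_point_offset)
E
```

```text
pics
scene {'camera_matrix': array([[472.48246622,   0.        , 252.64872527],
       [  0.        , 472.48246622, 191.70505222],
       [  0.        ,   0.        ,   1.        ]]), 'eye': array([-0.03224931, -0.49698439,  0.87640394]), 'orientation': array([-0.35664121,  0.84876947, -0.36068161,  0.14935268])}
top {'camera_matrix': array([[391.22290365,   0.        , 258.23287936],
       [  0.        , 391.22290365, 186.15934837],
       [  0.        ,   0.        ,   1.        ]]), 'eye': array([0.37961803, 0.0541946 , 0.91149256]), 'orientation': array([-0.07039561,  0.70749274, -0.70189459,  0.04292397])}
{'clock': 0.1, 'qpos': array([ 1.05102341e+00,  2.76514926e-01,  1.50600724e+00,  2.71550510e-05,
        1.36069733e+00, -1.21006027e-01]), 'qd': array([-0.00082288, -0.00136494, -0.00345056,  0.00071943, -0.00100491,
        0.00185375]), 'effort': array([-9.39832148e-05, -4.17703450e+01, -2.46404028e+01, -1.93428336e-04,
        5.77055180e-03,  2.53200874e-06]), 'position': array([0.22302631, 0.52947517, 0.23053553]), 'ee_rot': array([-2.68776673e-04,  1.98067747e-01,  9.80187995e-01, -7.67846662e-04]), 'contact_force': array([0.2122637 , 0.52998028, 1.10425139]), 'moment': array([-0.04645341, -0.03565892, -0.00952721]), 'gripper_force': 0.0, 'width': 0.08551087972889265} 0.0187
```

View pics/scene0.png

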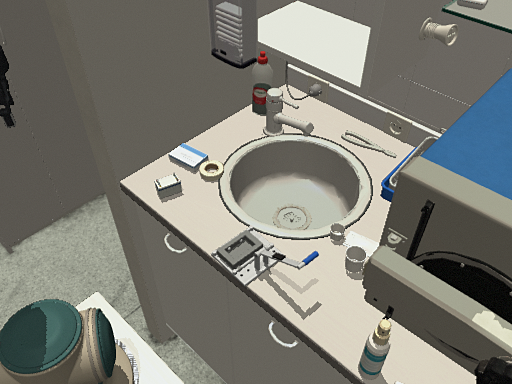

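View pics/top0.png

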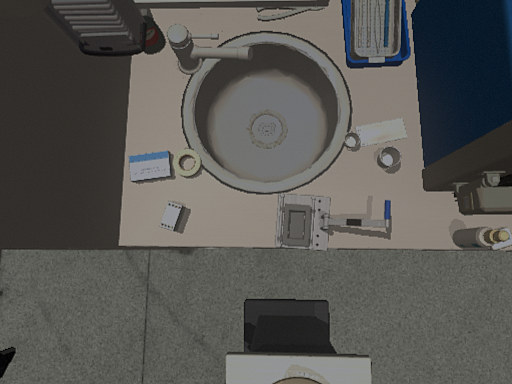

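The scene view shows the block at about (168,185), the frame at (240,248) and the blue handle at (309,259). In the top view the block is at (172,216), the frame plate at (303,222), and the bar is laid back with its blue handle at (388,210). I'll enlarge both.

```bash
cat > h.py <<'E'
import numpy as np,cv2
from scipy.spatial.transform import Rotation as R
from rig import manip
def cam(n):
    c=manip.camera_info(n);q=c['orientation'];return c['camera_matrix'],np.array(c['eye']),R.from_quat([q[1],q[2],q[3],q[0]]).as_matrix()
def ray(n,p):
    K,e,M=cam(n);d=M@np.linalg.solve(K,[p[0],p[1],1.]);return e,d/np.linalg.norm(d)
def onz(n,p,z):
    e,d=ray(n,p);return e+d*(z-e[2])/d[2]
def tri(ps,pt):
    a,u=ray('scene',ps);b,v=ray('top',pt)
    s=np.linalg.lstsq(np.c_[u,-v],b-a,rcond=None)[0];p,q=a+s[0]*u,b+s[1]*v
    return (p+q)/2,np.linalg.norm(p-q)
def proj(n,P):
    K,e,M=cam(n);c=K@(M.T@(np.array(P)-e));return c[:2]/c[2]
def crop(n,im,x,y,w,h,s):
    c=cv2.resize(im[y:y+h,x:x+w,::-1],None,fx=s,fy=s,interpolation=cv2.INTER_CUBIC);return c
E
python3 - <<'E'
from h import *
s=cv2.imread('pics/scene0.png')[:,:,::-1];t=cv2.imread('pics/top0.png')[:,:,::-1]
a=np.vstack([crop('s',s,205,220,130,75,6)[:, :],])
b=crop('t',t,270,185,130,70,6)
cv2.imwrite('pics/fr_s.png',a);cv2.imwrite('pics/fr_t.png',b)
c=np.hstack([crop('s',s,145,160,65,50,6),crop('t',t,150,190,65,50,6)]);cv2.imwrite('pics/blk.png',c)
print(onz('top',(120,248),0),onz('top',(130,150),0),onz('top',(303,250),0),[proj('scene',(0.223,.53,.23)),proj('top',(0.223,.53,.23))])
E
```

```text
[0.37928409 0.41182277 0.        ] [0.61452468 0.40325657 0.        ] [ 0.37938026 -0.01372094  0.        ] [array([ 11.64874551, 119.77715219]), array([ -6.82762004, 339.64732996])]
```

View pics/fr_s.png

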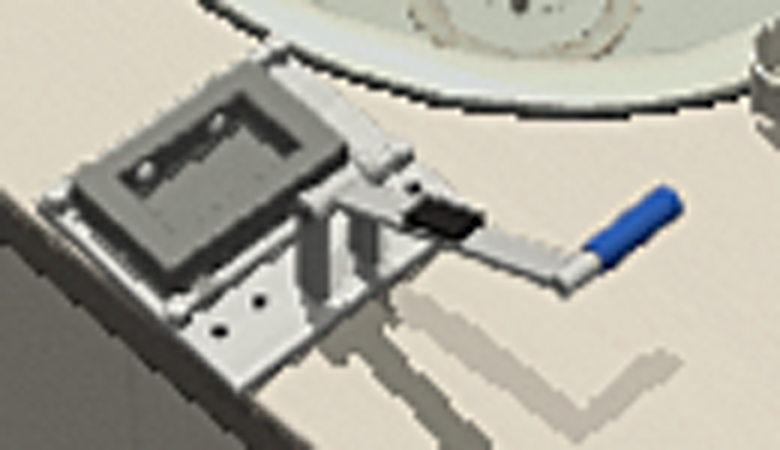

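View pics/fr_t.png

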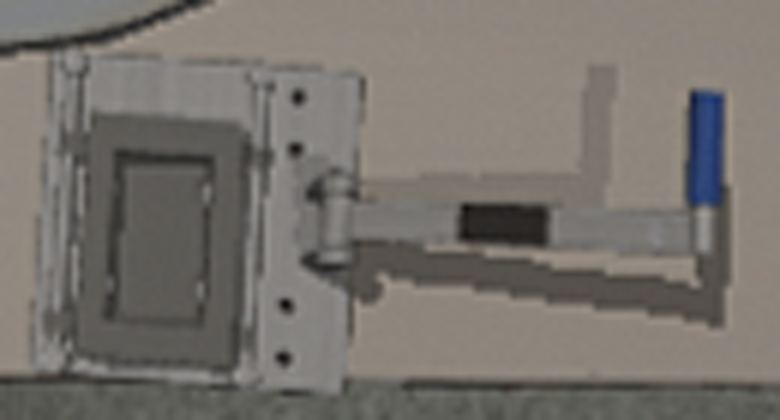

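View pics/blk.png

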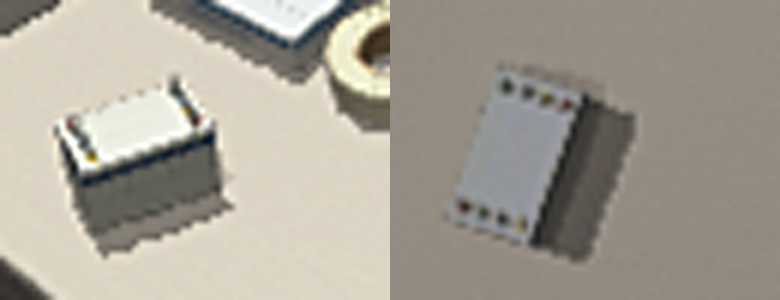

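The crops show the pocket and rim corners, the laid-back bar with its blue handle, and the block's top corners in both views. The frame's x axis points roughly along world -y. Next I'll triangulate these points.

```bash
cat > m.py <<'E'
from h import *
S=lambda p:((p[0]+.5)/6-.5+205,(p[1]+.5)/6-.5+220)
T=lambda p:((p[0]+.5)/6-.5+270,(p[1]+.5)/6-.5+185)
BS=lambda p:((p[0]+.5)/6-.5+145,(p[1]+.5)/6-.5+160)
BT=lambda p:((p[0]+.5)/6-.5+150,(p[1]+.5)/6-.5+190)
np.set_printoptions(precision=4,suppress=True)
def grp(nm,s,t,fs,ft):
    P=[]
    for a,b in zip(s,t):
        p,g=tri(fs(a),ft(b));P.append(p);print(nm,p,'gap',round(g,4))
    P=np.array(P);print(nm,'mean',P.mean(0),'sides',np.linalg.norm(P-np.roll(P,-1,0),axis=1))
    return P
def plan(nm,t,ft,z):
    P=np.array([onz('top',ft(b),z) for b in t]);print(nm,'plane mean',P.mean(0)[:2],'sides',np.linalg.norm(P-np.roll(P,-1,0),axis=1),'yaw',np.degrees([np.arctan2(*(P[(i+1)%4]-P[i])[[1,0]]) for i in range(4)]));return P
rt=[(92,112),(248,122),(238,370),(75,358)];rs=[(255,62),(348,150),(170,272),(75,188)]
grp('rim',rs,rt,S,T);plan('rim',rt,T,.028)
plan('plate',[(52,52),(362,74),(345,392),(35,370)],T,.008)
plan('pocket',[(116,152),(214,155),(205,326),(106,318)],T,.026)
bt=[(110,66),(198,96),(145,245),(58,212)];bs=[(172,87),(215,125),(85,180),(58,128)]
grp('blk',bs,bt,BS,BT);plan('blk',bt,BT,.04)
c={}
for n in('scene','top'):
    im=cv2.imread(f'pics/{n}0.png').astype(int);m=((im[...,0]>im[...,2]+60)&(im[...,0]>90)).astype('uint8')
    k,l,st,ce=cv2.connectedComponentsWithStats(m)
    for i in range(1,k):
        if 60<st[i,4]<400: print(n,st[i],ce[i],cv2.minAreaRect(np.argwhere(l==i)[:,::-1].astype('float32')))
E
python3 m.py
```

```text
rim [0.4849 0.0276 0.025 ] gap 0.0024
rim [ 0.48   -0.0301  0.0243] gap 0.0015
rim [ 0.3879 -0.0254  0.031 ] gap 0.0004
rim [0.3928 0.0337 0.0238] gap 0.0031
rim mean [0.4364 0.0015 0.026 ] sides [0.0579 0.0924 0.0598 0.0923]
rim plane mean [0.4358 0.0019] sides [0.0588 0.0925 0.0604 0.0922] yaw [-93.3235 177.1173  86.4273  -3.9139]
plate plane mean [ 0.4445 -0.0127] sides [0.1197 0.1215 0.1172 0.1223] yaw [-93.7882 175.9524  86.5947  -2.863 ]
pocket plane mean [0.4367 0.0029] sides [0.0369 0.0641 0.0369 0.0623] yaw [-91.3515 176.5443  85.9693  -3.5131]
blk [0.4851 0.2961 0.0352] gap 0.005
blk [0.4754 0.2583 0.0431] gap 0.0009
blk [0.4197 0.2779 0.0361] gap 0.0001
blk [0.4315 0.3114 0.0366] gap 0.0003
blk mean [0.4529 0.2859 0.0377] sides [0.0398 0.0595 0.0356 0.0558]
blk plane mean [0.4532 0.285 ] sides [0.0358 0.0586 0.0355 0.0577] yaw [-108.1728  162.5692   70.2761  -17.1291]
scene [180 143  27  15 110] [192.9    149.9364] ((193.00001525878906, 150.00001525878906), (27.72724151611328, 3.5777082443237305), 26.56505012512207)
scene [381 147  36  46 142] [393.662  173.5986] ((397.788
[... 209 characters left out ...]
0000381469727), 53.13010025024414)
top [342   0  26  63 369] [348.5041  28.6585] ((349.564453125, 32.25674057006836), (66.19432067871094, 18.424726486206055), 74.1808090209961)
top [385   0  25  61 214] [402.3037  39.9159] ((403.95330810546875, 32.86791229248047), (21.954280853271484, 62.63811111450195), 16.07357406616211)
top [508   0   4  33  80] [510.0375  11.8375] ((509.5, 16.0), (32.0, 3.0), 90.0)
top [129 151  39  11 207] [147.942  156.1643] ((148.23104858398438, 156.17501831054688), (5.3971781730651855, 38.60007095336914), 82.14668273925781)
top [385 201   5  18  61] [387.1311 209.0164] ((387.109130859375, 209.47207641601562), (3.419858455657959, 17.17053985595703), 4.085616588592529)
```

```bash
python3 -m handwheel '[{"translation":[0,0,0],"angular":[0,0,-5.3],"hand":0},{"translation":[-0.0105,-0.0332,0],"angular":[0,0,0],"hand":0},{"translation":[-0.0105,-0.0332,0],"angular":[0,0,0],"hand":0},{"translation":[-0.0105,-0.0332,0],"angular":[0,0,0],"hand":0},{"translation":[-0.0105,-0.0332,0],"angular":[0,0,0],"hand":0},{"translation":[-0.0105,-0.0332,0],"angular":[0,0,0],"hand":0},{"translation":[-0.0105,-0.0332,0],"angular":[0,0,0],"hand":0},{"translation":[-0.0105,-0.0332,0],"angular":[0,0,0],"hand":0}]' 30
cat >> h.py <<'E'
def to(x,y,z,yaw=None):
    "tool-axis shift to reach world x,y,z; yaw = wanted direction of tool y, deg"
    s=manip.get_state();q=s['ee_rot'];M=R.from_quat([q[1],q[2],q[3],q[0]]).as_matrix()
    a=np.degrees(np.arctan2(M[1,1],M[0,1]));print('pos',s['position'].round(4),'toolyaw',a.round(2),'tilt',M[:2,2].round(4),'F',s['contact_force'].round(2),'w',round(s['width'],4),'t',s['clock'])
    if yaw is not None: M=R.from_euler('z',yaw-a,degrees=True).as_matrix()@M; print('turn tool z',round(a-yaw,2))
    print('shift',(M.T@(np.array([x,y,z])-s['position'])).round(4))
E
python3 -c "
from h import *
print('handle',tri((310.4,256.7),(387.1,209.0)))
to(.453,.285,.13,72.4)"
```

```text
clock: 0.77
position: [0.2226, 0.2844, 0.2309]
ee_rot: [-0.0, 0.152, 0.988, -0.0]
contact_force: [-0.0, -0.2, 1.3]
width: 0.0855
gripper_force: 0.0
handle (array([ 0.4628665 , -0.17326079,  0.12285026]), np.float64(0.0017427751066659417))
pos [0.2226 0.2844 0.2309] toolyaw 72.51 tilt [-0.0003 -0.0006] F [-0.04 -0.19  1.29] w 0.0855 t 0.7667
turn tool z 0.11
shift [-0.2194  0.0703  0.1008]
```

```bash
python3 -m handwheel '[{"translation":[-0.0366,0.0117,0.0168],"angular":[0,0,0],"hand":0},{"translation":[-0.0366,0.0117,0.0168],"angular":[0,0,0],"hand":0},{"translation":[-0.0366,0.0117,0.0168],"angular":[0,0,0],"hand":0},{"translation":[-0.0366,0.0117,0.0168],"angular":[0,0,0],"hand":0},{"translation":[-0.0366,0.0117,0.0168],"angular":[0,0,0],"hand":0},{"translation":[-0.0366,0.0117,0.0168],"angular":[0,0,0],"hand":0},{"translation":[0,0,0],"angular":[0,0,0],"hand":0}]'
python3 - <<'E'
from h import *
to(.453,.285,.018,72.4)
s=manip.get_image('scene');t=manip.get_image('top')
c=np.hstack([crop('s',s,125,120,100,95,4),crop('t',t,125,165,100,95,4)]);cv2.imwrite('pics/over.png',c)
E
```

```text
clock: 1.35
position: [0.4586, 0.2862, 0.1272]
ee_rot: [0.001, 0.154, 0.988, -0.001]
contact_force: [-0.1, -0.0, 0.3]
width: 0.086
gripper_force: 0.0
pos [0.4586 0.2862 0.1272] toolyaw 72.28 tilt [ 0.0009 -0.0015] F [-0.07 -0.01  0.31] w 0.086 t 1.35
turn tool z -0.12
shift [ 0.0051 -0.0027  0.1092]
```

View pics/over.png

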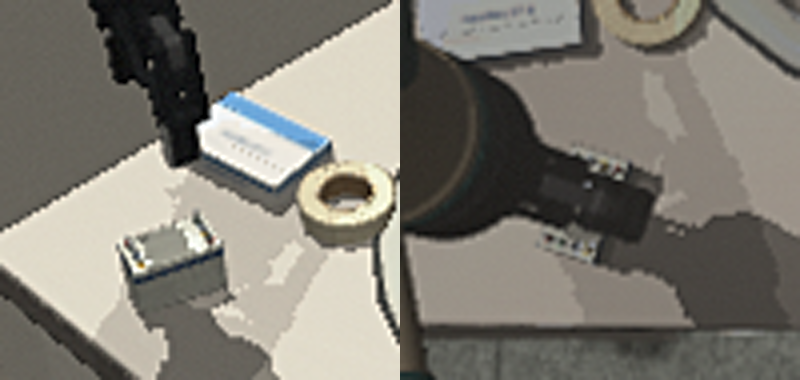

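The top view has the gripper centred across the block, with bur rows showing on both sides at crop (605,165) and (570,243). I'll descend in two stages.

```bash
python3 -m handwheel '[{"translation":[0.002,-0.001,0.02],"angular":[0,0,0],"hand":0},{"translation":[0.002,-0.001,0.02],"angular":[0,0,0],"hand":0},{"translation":[0,0,0.01],"angular":[0,0,0],"hand":0},{"translation":[0,0,0],"angular":[0,0,0],"hand":0},{"translation":[0,0,0],"angular":[0,0,0],"hand":0}]'
python3 -c "
from h import *
to(.453,.285,.018,72.4)"
```

```text
clock: 1.87
position: [0.4471, 0.2864, 0.0817]
ee_rot: [-0.0, 0.152, 0.988, 0.0]
contact_force: [0.5, 0.3, 0.5]
width: 0.0853
gripper_force: 0.0
pos [0.4471 0.2864 0.0817] toolyaw 72.5 tilt [-0.0002  0.0001] F [0.49 0.28 0.45] w 0.0853 t 1.8667
turn tool z 0.1
shift [-0.0061  0.0005  0.0637]
```

```bash
python3 -m handwheel '[{"translation":[-0.006,0.0005,0.01],"angular":[0,0,0],"hand":0},{"translation":[0,0,0.015],"angular":[0,0,0],"hand":0},{"translation":[0,0,0.015],"angular":[0,0,0],"hand":0},{"translation":[0,0,0.012],"angular":[0,0,0],"hand":0},{"translation":[0,0,0.012],"angular":[0,0,0],"hand":0},{"translation":[0,0,0],"angular":[0,0,0],"hand":0},{"translation":[0,0,0],"angular":[0,0,0],"hand":0.3},{"translation":[0,0,0],"angular":[0,0,0],"hand":0.5},{"translation":[0,0,0],"angular":[0,0,0],"hand":0.6},{"translation":[0,0,0],"angular":[0,0,0],"hand":0.7}]' 30
python3 -m handwheel '[{"translation":[0,0,0],"angular":[0,0,0],"hand":0.8},{"translation":[0,0,0],"angular":[0,0,0],"hand":1},{"translation":[0,0,0],"angular":[0,0,0],"hand":1},{"translation":[0,0,0],"angular":[0,0,0],"hand":1},{"translation":[0,0,0],"angular":[0,0,0],"hand":1},{"translation":[0,0,0],"angular":[0,0,0],"hand":1}]' 40
python3 -c "
from h import *
to(.453,.285,.018,72.4)"
```

```text
clock: 2.7
position: [0.4546, 0.2852, 0.0181]
ee_rot: [0.001, 0.153, 0.988, 0.001]
contact_force: [0.4, -0.1, -0.5]
width: 0.0389
gripper_force: 0.0
clock: 3.2
position: [0.4547, 0.2854, 0.0182]
ee_rot: [0.001, 0.153, 0.988, 0.001]
contact_force: [-0.5, 1.0, 5.8]
width: 0.0332
gripper_force: 41.8
pos [0.4547 0.2854 0.0182] toolyaw 72.45 tilt [0.0023 0.0012] F [-0.52  1.05  5.77] w 0.0332 t 3.2
turn tool z 0.05
shift [ 0.0016 -0.0009  0.0002]
```

```bash
python3 -m handwheel '[{"translation":[0,0,-0.01],"angular":[0,0,0],"hand":1},{"translation":[0,0,-0.025],"angular":[0,0,0],"hand":1},{"translation":[0,0,-0.03],"angular":[0,0,0],"hand":1},{"translation":[0,0,-0.03],"angular":[0,0,0],"hand":1},{"translation":[0,0,0],"angular":[0,0,-5],"hand":1},{"translation":[0,0,0],"angular":[0,0,-5],"hand":1},{"translation":[0,0,0],"angular":[0,0,-4],"hand":1},{"translation":[0,0,0],"angular":[0,0,0],"hand":1},{"translation":[0,0,0],"angular":[0,0,0],"hand":1}]'
python3 -c "
from h import *
to(.438,.0025,.11,86.5)"
```

```text
clock: 3.95
position: [0.4534, 0.2846, 0.1122]
ee_rot: [-0.0, 0.032, 0.999, -0.0]
contact_force: [1.4, -0.6, -1.0]
width: 0.0334
gripper_force: 40.9
pos [0.4534 0.2846 0.1122] toolyaw 86.35 tilt [-0.0006 -0.0003] F [ 1.39 -0.59 -0.98] w 0.0334 t 3.95
turn tool z -0.15
shift [-0.0019 -0.2825  0.0023]
```

```bash
python3 -m handwheel '[{"translation":[0,-0.02,0],"angular":[0,0,0],"hand":1},{"translation":[0,-0.035,0],"angular":[0,0,0],"hand":1},{"translation":[-0.001,-0.035,0],"angular":[0,0,0],"hand":1},{"translation":[-0.001,-0.035,0],"angular":[0,0,0],"hand":1},{"translation":[0,-0.035,0],"angular":[0,0,0],"hand":1},{"translation":[0,-0.035,0],"angular":[0,0,0],"hand":1},{"translation":[0,-0.035,0],"angular":[0,0,0],"hand":1},{"translation":[0,-0.032,0],"angular":[0,0,0],"hand":1},{"translation":[0,-0.02,0],"angular":[0,0,0],"hand":1},{"translation":[0,0,0],"angular":[0,0,0],"hand":1}]'
python3 -m handwheel '[{"translation":[0,0,0.01],"angular":[0,0,0],"hand":1},{"translation":[0,0,0.01],"angular":[0,0,0],"hand":1},{"translation":[0,0,0],"angular":[0,0,0],"hand":1},{"translation":[0,0,0],"angular":[0,0,0],"hand":1},{"translation":[0,0,0],"angular":[0,0,0],"hand":1}]'
python3 - <<'E'
from h import *
to(.438,.0025,.05,86.5)
s=manip.get_image('scene');t=manip.get_image('top')
c=np.hstack([crop('s',s,195,195,80,90,5),crop('t',t,262,175,80,90,5)]);cv2.imwrite('pics/pock.png',c)
E
```

```text
clock: 4.78
position: [0.438, -0.0001, 0.1122]
ee_rot: [-0.0, 0.034, 0.999, -0.001]
contact_force: [0.9, 0.0, -2.2]
width: 0.033
gripper_force: 40.9
clock: 5.2
position: [0.4386, 0.0037, 0.0924]
ee_rot: [0.0, 0.031, 1.0, 0.0]
contact_force: [0.3, -0.6, -1.6]
width: 0.0331
gripper_force: 40.8
pos [0.4386 0.0037 0.0924] toolyaw 86.46 tilt [0.0002 0.0002] F [ 0.31 -0.58 -1.63] w 0.0331 t 5.2
turn tool z -0.04
shift [ 0.0005 -0.0013  0.0424]
```

View pics/pock.png

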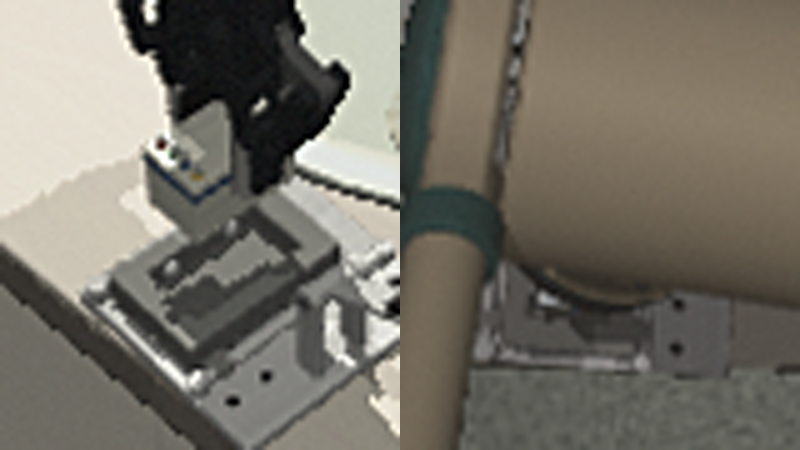

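The scene crop shows the near end of the held block above the pocket, with top corners at about (145,152) and (198,200). The arm hides the block in the top view. I'll check where the block sits in the hand by casting those corners onto its top plane, then work out the pocket's near end the same way.

```bash
python3 - <<'E'
from h import *
f=lambda p:((p[0]+.5)/5-.5+195,(p[1]+.5)/5-.5+195)
ey=np.array([.998,-.061]);ex=np.array([-.061,-.998])
A=[onz('scene',f(p),.0924+.0218)[:2] for p in [(143,154),(199,202)]]
print(A,np.linalg.norm(A[0]-A[1]),'blk centre',np.mean(A,0)+.03*ey)
g=lambda p:((p[0]+.5)/6-.5+205,(p[1]+.5)/6-.5+220)
# pocket mouth corners in the first scene crop, and rim corners, on z=.028
for n,L in(('pocket',[(240,90),(303,155),(190,237),(118,180)]),('rim',[(255,62),(348,150),(170,272),(75,188)])):
    P=np.array([onz('scene',g(p),.028)[:2] for p in L]);print(n,P,P.mean(0))
E
```

```text
[array([0.40522409, 0.01801991]), array([ 0.40307175, -0.01854052])] 0.036623725920801375 blk centre [ 0.43408792 -0.00209031]
pocket [[ 0.46974776  0.01925746]
 [ 0.46337946 -0.02099294]
 [ 0.4059748  -0.0176939 ]
 [ 0.40593986  0.02124246]] [0.43626047 0.00045327]
rim [[ 0.48409559  0.02514572]
 [ 0.47709872 -0.03172861]
 [ 0.38957575 -0.02384375]
 [ 0.39199943  0.03019618]] [ 4.35692373e-01 -5.76158888e-05]
```

```bash
python3 -m handwheel '[{"translation":[-0.0008,-0.001,0.015],"angular":[0,0,0],"hand":1},{"translation":[0,0,0.015],"angular":[0,0,0],"hand":1},{"translation":[0,0,0.01],"angular":[0,0,0],"hand":1},{"translation":[0,0,0],"angular":[0,0,0],"hand":1},{"translation":[0,0,0],"angular":[0,0,0],"hand":1},{"translation":[0,0,0],"angular":[0,0,0],"hand":1}]'
python3 -m handwheel '[{"translation":[0,0,0.002],"angular":[0,0,0],"hand":1},{"translation":[0,0,0.002],"angular":[0,0,0],"hand":1},{"translation":[0,0,0.0015],"angular":[0,0,0],"hand":1},{"translation":[0,0,0],"angular":[0,0,0],"hand":1},{"translation":[0,0,0],"angular":[0,0,0],"hand":1}]'
python3 -c "
from h import *
to(.4395,.0027,.045,86.5)"
```

```text
clock: 5.8
position: [0.4398, 0.0022, 0.0529]
ee_rot: [0.001, 0.031, 1.0, -0.0]
contact_force: [-1.0, 0.4, -0.9]
width: 0.0332
gripper_force: 40.8
clock: 6.22
position: [0.4391, 0.0022, 0.0467]
ee_rot: [-0.0, 0.031, 1.0, 0.0]
contact_force: [0.7, -1.1, -0.7]
width: 0.0333
gripper_force: 40.8
pos [0.4391 0.0022 0.0467] toolyaw 86.45 tilt [-0.      0.0001] F [ 0.69 -1.1  -0.73] w 0.0333 t 6.2167
turn tool z -0.05
shift [-0.0004  0.0005  0.0017]
```

```bash
python3 -m handwheel '[{"translation":[0,0,0.001],"angular":[0,0,0],"hand":1},{"translation":[0,0,0.001],"angular":[0,0,0],"hand":1},{"translation":[0,0,0.001],"angular":[0,0,0],"hand":1},{"translation":[0,0,0],"angular":[0,0,0],"hand":1},{"translation":[0,0,0],"angular":[0,0,0],"hand":1}]'
python3 -c "
from h import *
to(.4395,.0027,.043,86.5)"
```

```text
clock: 6.63
position: [0.4391, 0.0022, 0.0436]
ee_rot: [-0.0, 0.031, 1.0, 0.0]
contact_force: [-0.1, -0.1, -2.2]
width: 0.0334
gripper_force: 40.8
pos [0.4391 0.0022 0.0436] toolyaw 86.45 tilt [-0.0001  0.0001] F [-0.05 -0.06 -2.22] w 0.0334 t 6.6333
turn tool z -0.05
shift [-0.0004  0.0005  0.0006]
```

```bash
python3 -m handwheel '[{"translation":[0,0,0.001],"angular":[0,0,0],"hand":1},{"translation":[0,0,0.001],"angular":[0,0,0],"hand":1},{"translation":[0,0,0],"angular":[0,0,0],"hand":1},{"translation":[0,0,0],"angular":[0,0,0],"hand":1}]'
python3 -m handwheel '[{"translation":[0,0,0.001],"angular":[0,0,0],"hand":1},{"translation":[0,0,0],"angular":[0,0,0],"hand":1},{"translation":[0,0,0],"angular":[0,0,0],"hand":1}]'
python3 -c "
from h import *
to(.4395,.0027,.043,86.5);print(manip.get_state()['moment'].round(3))"
```

```text
clock: 6.97
position: [0.4393, 0.0022, 0.0429]
ee_rot: [0.0, 0.031, 1.0, -0.0]
contact_force: [-3.9, -0.8, 11.2]
width: 0.0332
gripper_force: 42.5
clock: 7.22
position: [0.4394, 0.0022, 0.0427]
ee_rot: [0.001, 0.031, 1.0, -0.0]
contact_force: [-5.1, 0.8, 18.3]
width: 0.0332
gripper_force: 43.5
pos [0.4394 0.0022 0.0427] toolyaw 86.46 tilt [ 0.0011 -0.0002] F [-5.12  0.78 18.26] w 0.0332 t 7.2167
turn tool z -0.04
shift [-0.0001  0.0005 -0.0003]
[-0.133  0.898 -0.039]
```

Contact at the full-section height with fx negative means the block's +x end is on the chamfer. I'll ease up and shift 2 mm towards -x.

```bash
python3 -m handwheel '[{"translation":[0,0,-0.002],"angular":[0,0,0],"hand":1},{"translation":[0.002,0,0],"angular":[0,0,0],"hand":1},{"translation":[0,0,0],"angular":[0,0,0],"hand":1},{"translation":[0,0,0.001],"angular":[0,0,0],"hand":1},{"translation":[0,0,0.001],"angular":[0,0,0],"hand":1},{"translation":[0,0,0.0005],"angular":[0,0,0],"hand":1},{"translation":[0,0,0],"angular":[0,0,0],"hand":1},{"translation":[0,0,0],"angular":[0,0,0],"hand":1}]'
python3 -c "
from h import *
to(.4395,.0027,.043,86.5);print(manip.get_state()['moment'].round(3))"
```

```text
clock: 7.88
position: [0.4377, 0.0022, 0.0425]
ee_rot: [0.001, 0.031, 1.0, -0.0]
contact_force: [-4.9, 0.8, 27.3]
width: 0.0332
gripper_force: 44.5
pos [0.4377 0.0022 0.0425] toolyaw 86.46 tilt [ 0.0016 -0.0004] F [-4.92  0.75 27.27] w 0.0332 t 7.8833
turn tool z -0.04
shift [-0.0018  0.0006 -0.0005]
[-0.199  0.993 -0.089]
```

```bash
python3 -m handwheel '[{"translation":[0,0,-0.002],"angular":[0,0,0],"hand":1},{"translation":[0,0,0],"angular":[0,0,0],"hand":1},{"translation":[0,0,0],"angular":[0,0,0],"hand":1}]'
python3 - <<'E'
from h import *
to(.4377,.0027,.043,86.5)
s=manip.get_image('scene')
cv2.imwrite('pics/near.png',crop('s',s,205,215,65,60,10))
E
```

```text
clock: 8.13
position: [0.4376, 0.0023, 0.0429]
ee_rot: [0.001, 0.031, 1.0, -0.0]
contact_force: [-1.4, 1.3, 11.6]
width: 0.0333
gripper_force: 42.6
pos [0.4376 0.0023 0.0429] toolyaw 86.45 tilt [ 0.0011 -0.0001] F [-1.37  1.34 11.56] w 0.0333 t 8.1333
turn tool z -0.05
shift [-0.0001  0.0004 -0.0001]
```

View pics/near.png

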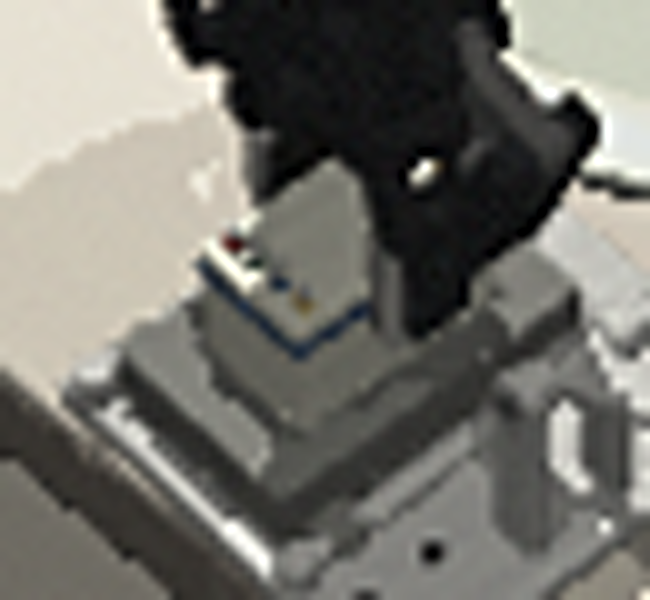

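The scene crop shows the block over the pocket. Its lower near corner is at about (295,428) and left lower corner about (210,370), with rim corners about (268,490) and (125,352). I'll compute the margins.

```bash
python3 - <<'E'
from h import *
g=lambda p:((p[0]+.5)/10-.5+205,(p[1]+.5)/10-.5+215)
ex=np.array([-.061,-.998]);ey=np.array([.998,-.061])
W={k:onz('scene',g(p),.028)[:2] for k,p in dict(bR=(295,430),rR=(270,492),rL=(125,352),bL=(210,375)).items()}
T={k:onz('scene',g(p),.0649)[:2] for k,p in dict(tL=(200,258),tR=(298,350)).items()}
W.update(T)
for k,v in W.items(): print(k,v,'frame',((v-[.4454,.0023])@np.c_[ex,ey]).round(4))
E
```

```text
bR [ 0.40555987 -0.01107878] frame [ 0.0158 -0.0389]
rR [ 0.38970024 -0.0193733 ] frame [ 0.025  -0.0543]
rL [0.3942384 0.0327185] frame [-0.0272 -0.0529]
bL [0.40309452 0.01396508] frame [-0.0091 -0.0429]
tL [0.40524717 0.01708945] frame [-0.0123 -0.041 ]
tR [ 0.40220359 -0.01710073] frame [ 0.022  -0.0419]
```

```bash
python3 -c "
from rig import manip
s=manip.get_state();print(s['contact_force'],s['moment'],s['position'])"
python3 -m handwheel '[{"translation":[0,0,-0.002],"angular":[0,0,0],"hand":1},{"translation":[0,0,0],"angular":[0,0,0],"hand":1},{"translation":[0,0,0],"angular":[0,0,0],"hand":1}]'
python3 -c "
from rig import manip
s=manip.get_state();print(s['contact_force'],s['moment'],s['position'])"
```

```text
[-2.01817656  0.44795715 11.50898627] [-0.1297655   0.33199482 -0.049169  ] [0.43759666 0.00227728 0.04285258]
clock: 8.43
position: [0.4366, 0.0024, 0.0436]
ee_rot: [-0.001, 0.031, 1.0, 0.0]
contact_force: [-0.5, 1.1, -1.3]
width: 0.0332
gripper_force: 40.9
[-0.4568981   1.10944594 -1.26844415] [-0.04460401  0.00821264 -0.02685524] [0.43664235 0.00240381 0.04358361]
```

I'll feel for the pocket centre instead: with the foot inside the mouth, nudge ±x until each end wall is felt.

```bash
Z='{"translation":[0,0,0],"angular":[0,0,0],"hand":1}'; python3 -m handwheel '[{"translation":[-0.0015,0,0],"angular":[0,0,0],"hand":1},{"translation":[-0.0015,0,0],"angular":[0,0,0],"hand":1},{"translation":[0,0,0],"angular":[0,0,0],"hand":1},{"translation":[0,0,0],"angular":[0,0,0],"hand":1}]'
python3 -m handwheel '[{"translation":[-0.001,0,0],"angular":[0,0,0],"hand":1},{"translation":[0,0,0],"angular":[0,0,0],"hand":1},{"translation":[0,0,0],"angular":[0,0,0],"hand":1}]'
python3 -m handwheel '[{"translation":[-0.001,0,0],"angular":[0,0,0],"hand":1},{"translation":[0,0,0],"angular":[0,0,0],"hand":1},{"translation":[0,0,0],"angular":[0,0,0],"hand":1}]'
```

```text
clock: 8.77
position: [0.4402, 0.0022, 0.0439]
ee_rot: [-0.0, 0.031, 1.0, 0.0]
contact_force: [1.0, 0.1, -1.6]
width: 0.0331
gripper_force: 40.9
clock: 9.02
position: [0.4412, 0.0021, 0.0441]
ee_rot: [0.0, 0.031, 1.0, 0.0]
contact_force: [0.4, -0.0, -1.2]
width: 0.033
gripper_force: 40.9
clock: 9.27
position: [0.442, 0.0021, 0.0441]
ee_rot: [-0.0, 0.031, 1.0, 0.0]
contact_force: [-1.4, 0.1, -1.8]
width: 0.0333
gripper_force: 40.9
```

```bash
python3 -m handwheel '[{"translation":[-0.001,0,0.0006],"angular":[0,0,0],"hand":1},{"translation":[0,0,0],"angular":[0,0,0],"hand":1},{"translation":[0,0,0],"angular":[0,0,0],"hand":1}]'
python3 -m handwheel '[{"translation":[-0.001,0,0],"angular":[0,0,0],"hand":1},{"translation":[0,0,0],"angular":[0,0,0],"hand":1},{"translation":[0,0,0],"angular":[0,0,0],"hand":1}]'
python3 -m handwheel '[{"translation":[-0.001,0,0],"angular":[0,0,0],"hand":1},{"translation":[0,0,0],"angular":[0,0,0],"hand":1},{"translation":[0,0,0],"angular":[0,0,0],"hand":1}]'
```

```text
clock: 9.52
position: [0.4422, 0.0021, 0.0433]
ee_rot: [-0.001, 0.031, 1.0, 0.0]
contact_force: [-1.8, -0.5, -0.2]
width: 0.0335
gripper_force: 41.0
clock: 9.77
position: [0.4422, 0.0021, 0.0433]
ee_rot: [-0.002, 0.031, 1.0, 0.0]
contact_force: [-5.4, 0.7, 2.9]
width: 0.0331
gripper_force: 41.4
clock: 10.02
position: [0.4423, 0.0021, 0.0433]
ee_rot: [-0.003, 0.031, 1.0, 0.0]
contact_force: [-7.0, 1.3, 5.1]
width: 0.0332
gripper_force: 41.7
```

The +x wall is met at TCP x≈0.4421, so centre in x is about 0.4386. Now the same in y.

```bash
python3 -m handwheel '[{"translation":[0.003,0,0],"angular":[0,0,0],"hand":1},{"translation":[0.0034,0,0],"angular":[0,0,0],"hand":1},{"translation":[0,0.001,0],"angular":[0,0,0],"hand":1},{"translation":[0,0.001,0],"angular":[0,0,0],"hand":1},{"translation":[0,0,0],"angular":[0,0,0],"hand":1},{"translation":[0,0,0],"angular":[0,0,0],"hand":1}]'
python3 -m handwheel '[{"translation":[0,0.001,0],"angular":[0,0,0],"hand":1},{"translation":[0,0,0],"angular":[0,0,0],"hand":1},{"translation":[0,0,0],"angular":[0,0,0],"hand":1}]'
python3 -m handwheel '[{"translation":[0,0.001,0],"angular":[0,0,0],"hand":1},{"translation":[0,0,0],"angular":[0,0,0],"hand":1},{"translation":[0,0,0],"angular":[0,0,0],"hand":1}]'
python3 -m handwheel '[{"translation":[0,0.001,0],"angular":[0,0,0],"hand":1},{"translation":[0,0,0],"angular":[0,0,0],"hand":1},{"translation":[0,0,0],"angular":[0,0,0],"hand":1}]'
```

```text
clock: 10.52
position: [0.4395, 0.0042, 0.0437]
ee_rot: [0.001, 0.031, 1.0, -0.0]
contact_force: [1.0, -0.4, -1.7]
width: 0.0326
gripper_force: 40.9
clock: 10.77
position: [0.439, 0.0053, 0.0435]
ee_rot: [0.0, 0.031, 1.0, 0.0]
contact_force: [-0.5, -0.1, -1.4]
width: 0.0333
gripper_force: 40.9
clock: 11.02
position: [0.439, 0.0063, 0.0436]
ee_rot: [0.0, 0.031, 1.0, 0.0]
contact_force: [-0.1, -0.1, -1.4]
width: 0.0332
gripper_force: 40.9
clock: 11.27
position: [0.439, 0.0069, 0.0436]
ee_rot: [0.0, 0.031, 1.0, -0.0]
contact_force: [-0.4, -3.3, -1.6]
width: 0.0333
gripper_force: 40.9
```

The +y wall is at 0.0068, so centre y is about 0.0038. Earlier I was 1.6 mm off. I'll centre there and descend.

```bash
python3 -m handwheel '[{"translation":[0,-0.0035,0],"angular":[0,0,0],"hand":1},{"translation":[0,0,0],"angular":[0,0,0],"hand":1},{"translation":[0,0,0],"angular":[0,0,0],"hand":1},{"translation":[0,0,0.001],"angular":[0,0,0],"hand":1},{"translation":[0,0,0.001],"angular":[0,0,0],"hand":1},{"translation":[0,0,0],"angular":[0,0,0],"hand":1},{"translation":[0,0,0],"angular":[0,0,0],"hand":1}]'
python3 -c "
from h import *
to(.4386,.0038,.04,86.5)"
```

```text
clock: 11.85
position: [0.4387, 0.0038, 0.0415]
ee_rot: [-0.0, 0.031, 1.0, 0.0]
contact_force: [-0.2, -0.1, -1.7]
width: 0.0332
gripper_force: 40.9
pos [0.4387 0.0038 0.0415] toolyaw 86.45 tilt [-0.0002  0.0002] F [-0.22 -0.11 -1.73] w 0.0332 t 11.85
turn tool z -0.05
shift [ 0.0001 -0.      0.0015]
```

It is in. Next I go down to the noses and press in small steps.

```bash
python3 -m handwheel '[{"translation":[0,0,0.001],"angular":[0,0,0],"hand":1},{"translation":[0,0,0.001],"angular":[0,0,0],"hand":1},{"translation":[0,0,0.001],"angular":[0,0,0],"hand":1},{"translation":[0,0,0],"angular":[0,0,0],"hand":1},{"translation":[0,0,0],"angular":[0,0,0],"hand":1}]'
python3 -m handwheel '[{"translation":[0,0,0.001],"angular":[0,0,0],"hand":1},{"translation":[0,0,0.0005],"angular":[0,0,0],"hand":1},{"translation":[0,0,0],"angular":[0,0,0],"hand":1},{"translation":[0,0,0],"angular":[0,0,0],"hand":1}]'
python3 -m handwheel '[{"translation":[0,0,0.001],"angular":[0,0,0],"hand":1},{"translation":[0,0,0],"angular":[0,0,0],"hand":1},{"translation":[0,0,0],"angular":[0,0,0],"hand":1}]'
```

```text
clock: 12.27
position: [0.4388, 0.0038, 0.0385]
ee_rot: [0.0, 0.031, 1.0, 0.0]
contact_force: [-0.3, 0.2, -2.4]
width: 0.033
gripper_force: 40.9
clock: 12.6
position: [0.439, 0.0037, 0.0373]
ee_rot: [0.0, 0.031, 1.0, -0.0]
contact_force: [-0.3, 0.1, 3.3]
width: 0.0332
gripper_force: 41.5
clock: 12.85
position: [0.4393, 0.0037, 0.0361]
ee_rot: [0.001, 0.031, 1.0, -0.0]
contact_force: [0.7, -0.0, 0.6]
width: 0.033
gripper_force: 41.2
```

```bash
python3 -m handwheel '[{"translation":[0,0,0.001],"angular":[0,0,0],"hand":1},{"translation":[0,0,0.001],"angular":[0,0,0],"hand":1},{"translation":[0,0,0],"angular":[0,0,0],"hand":1},{"translation":[0,0,0],"angular":[0,0,0],"hand":1}]'
python3 -m handwheel '[{"translation":[0,0,0.001],"angular":[0,0,0],"hand":1},{"translation":[0,0,0.001],"angular":[0,0,0],"hand":1},{"translation":[0,0,0],"angular":[0,0,0],"hand":1},{"translation":[0,0,0],"angular":[0,0,0],"hand":1}]'
python3 -m handwheel '[{"translation":[0,0,0.001],"angular":[0,0,0],"hand":1},{"translation":[0,0,0],"angular":[0,0,0],"hand":1},{"translation":[0,0,0],"angular":[0,0,0],"hand":1}]'
```

```text
clock: 13.18
position: [0.439, 0.0037, 0.0338]
ee_rot: [0.0, 0.031, 1.0, 0.0]
contact_force: [2.2, -0.2, -2.4]
width: 0.0327
gripper_force: 40.9
clock: 13.52
position: [0.4385, 0.0038, 0.0318]
ee_rot: [-0.0, 0.031, 1.0, 0.0]
contact_force: [1.2, 0.3, -2.9]
width: 0.0335
gripper_force: 40.9
clock: 13.77
position: [0.4385, 0.0038, 0.0308]
ee_rot: [-0.0, 0.031, 1.0, 0.0]
contact_force: [1.0, -0.5, -3.8]
width: 0.0333
gripper_force: 40.9
```

```bash
python3 -m handwheel '[{"translation":[0,0,0.001],"angular":[0,0,0],"hand":1},{"translation":[0,0,0],"angular":[0,0,0],"hand":1},{"translation":[0,0,0],"angular":[0,0,0],"hand":1}]'
python3 -m handwheel '[{"translation":[0,0,0.001],"angular":[0,0,0],"hand":1},{"translation":[0,0,0],"angular":[0,0,0],"hand":1},{"translation":[0,0,0],"angular":[0,0,0],"hand":1}]'
```

```text
clock: 14.02
position: [0.4385, 0.0038, 0.0302]
ee_rot: [-0.0, 0.031, 1.0, 0.0]
contact_force: [-0.7, 0.0, 2.8]
width: 0.0336
gripper_force: 41.3
clock: 14.27
position: [0.4385, 0.0038, 0.0301]
ee_rot: [-0.0, 0.031, 1.0, 0.0]
contact_force: [-3.7, 0.1, 13.6]
width: 0.0331
gripper_force: 42.7
```

The hard floor is felt at TCP z 0.0301 (predicted 0.030, 13.6 N), so the block is home. I'll let go, lift and go to the handle.

```bash
python3 -m handwheel '[{"translation":[0,0,-0.001],"angular":[0,0,0],"hand":1},{"translation":[0,0,0],"angular":[0,0,0],"hand":0.45},{"translation":[0,0,0],"angular":[0,0,0],"hand":0.4},{"translation":[0,0,0],"angular":[0,0,0],"hand":0.4},{"translation":[0,0,0],"angular":[0,0,0],"hand":0.4},{"translation":[0,0,0],"angular":[0,0,0],"hand":0.4}]' 25
python3 -m handwheel '[{"translation":[0,0,-0.005],"angular":[0,0,0],"hand":0.4},{"translation":[0,0,-0.02],"angular":[0,0,0],"hand":0.4},{"translation":[0,0,-0.03],"angular":[0,0,0],"hand":0.4},{"translation":[0,0,-0.04],"angular":[0,0,0],"hand":0.4},{"translation":[0,0,-0.04],"angular":[0,0,0],"hand":0.4},{"translation":[0,0,-0.02],"angular":[0,0,0],"hand":0.4},{"translation":[0,0,0],"angular":[0,0,0],"hand":0.4},{"translation":[0,0,0],"angular":[0,0,0],"hand":0.4}]'
python3 -c "
from h import *
to(.4629,-.1733,.18,86.5)"
```

```text
clock: 14.77
position: [0.4387, 0.0037, 0.0299]
ee_rot: [-0.0, 0.031, 1.0, 0.0]
contact_force: [0.1, -0.2, 0.2]
width: 0.0515
gripper_force: 0.0
clock: 15.43
position: [0.4394, 0.0037, 0.1864]
ee_rot: [0.002, 0.031, 1.0, -0.0]
contact_force: [-0.7, 0.6, -1.2]
width: 0.0513
gripper_force: 0.0
pos [0.4394 0.0037 0.1864] toolyaw 86.45 tilt [ 0.0033 -0.0004] F [-0.74  0.63 -1.23] w 0.0513 t 15.4333
turn tool z -0.05
shift [-0.0342 -0.1752  0.0065]
```

```bash
python3 -m handwheel '[{"translation":[-0.005,-0.02,0],"angular":[0,0,0],"hand":0.4},{"translation":[-0.006,-0.035,0],"angular":[0,0,0],"hand":0.4},{"translation":[-0.006,-0.035,0],"angular":[0,0,0],"hand":0.4},{"translation":[-0.006,-0.035,0],"angular":[0,0,0],"hand":0.4},{"translation":[-0.006,-0.03,0],"angular":[0,0,0],"hand":0.4},{"translation":[-0.0045,-0.02,0],"angular":[0,0,0],"hand":0.4},{"translation":[0,0,0],"angular":[0,0,0],"hand":0.4},{"translation":[0,0,0],"angular":[0,0,0],"hand":0.4},{"translation":[0,0,0],"angular":[0,0,0],"hand":0.4}]'
python3 - <<'E'
from h import *
to(.4629,-.1725,.104,86.5)
s=manip.get_image('scene');t=manip.get_image('top')
c=np.hstack([crop('s',s,205,195,130,95,3),crop('t',t,262,165,130,95,3)]);cv2.imwrite('pics/hnd.png',c)
E
```

```text
clock: 16.18
position: [0.4602, -0.1719, 0.1835]
ee_rot: [-0.002, 0.031, 1.0, 0.001]
contact_force: [0.0, 0.1, -0.3]
width: 0.0511
gripper_force: 0.0
pos [ 0.4602 -0.1719  0.1835] toolyaw 86.43 tilt [-0.0033  0.0026] F [ 0.01  0.14 -0.29] w 0.0511 t 16.1833
turn tool z -0.07
shift [-0.0031 -0.0007  0.0795]
```

View pics/hnd.png

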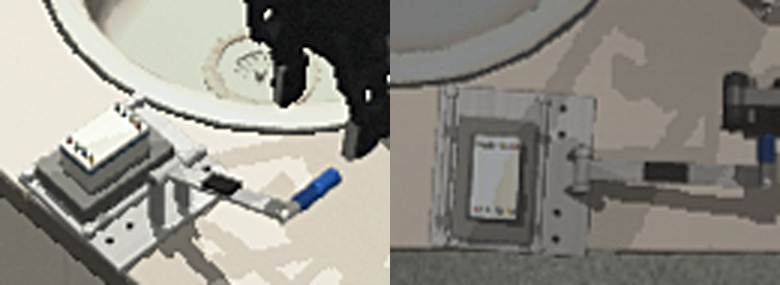

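The block sits level in the carrier, at crop (103,135) in the scene view and (495,175) in the top view. The gripper stands over the blue handle. I'll descend and pinch.

```bash
python3 -m handwheel '[{"translation":[-0.001,-0.0005,0.02],"angular":[0,0,0],"hand":0.4},{"translation":[0,0,0.02],"angular":[0,0,0],"hand":0.4},{"translation":[0,0,0.02],"angular":[0,0,0],"hand":0.4},{"translation":[0,0,0.015],"angular":[0,0,0],"hand":0.4},{"translation":[0,0,0.005],"angular":[0,0,0],"hand":0.4},{"translation":[0,0,0],"angular":[0,0,0],"hand":0.4},{"translation":[0,0,0],"angular":[0,0,0],"hand":0.4},{"translation":[0,0,0],"angular":[0,0,0],"hand":0.5},{"translation":[0,0,0],"angular":[0,0,0],"hand":0.6},{"translation":[0,0,0],"angular":[0,0,0],"hand":0.7}]' 22
python3 -m handwheel '[{"translation":[0,0,0],"angular":[0,0,0],"hand":0.8},{"translation":[0,0,0],"angular":[0,0,0],"hand":1},{"translation":[0,0,0],"angular":[0,0,0],"hand":1},{"translation":[0,0,0],"angular":[0,0,0],"hand":1},{"translation":[0,0,0],"angular":[0,0,0],"hand":1}]' 22
python3 -c "
from h import *
to(.4629,-.1725,.104,86.5)"
```

```text
clock: 17.12
position: [0.4629, -0.1738, 0.106]
ee_rot: [0.001, 0.031, 1.0, -0.0]
contact_force: [0.8, 0.0, -0.1]
width: 0.0256
gripper_force: 0.0
clock: 17.53
position: [0.4626, -0.1733, 0.105]
ee_rot: [0.0, 0.031, 1.0, 0.0]
contact_force: [1.8, 1.9, -1.0]
width: 0.0109
gripper_force: 22.0
pos [ 0.4626 -0.1733  0.105 ] toolyaw 86.43 tilt [0.0006 0.0006] F [ 1.84  1.92 -0.97] w 0.0109 t 17.5333
turn tool z -0.07
shift [-0.0002  0.0008  0.001 ]
```

```bash
python3 - <<'E'
import numpy as np
th=np.linspace(2.66,0,29);x=62-128*np.cos(th);z=60+128*np.sin(th)
for i in range(28): print(i+1,round(th[i+1],2),'ty %.1f tz %.1f'%(-(x[i+1]-x[i]),-(z[i+1]-z[i])))
E
```

```text
1 2.56 ty 6.1 tz -10.5
2 2.47 ty 7.1 tz -9.9
3 2.38 ty 8.0 tz -9.1
4 2.28 ty 8.8 tz -8.3
5 2.18 ty 9.6 tz -7.5
6 2.09 ty 10.3 tz -6.5
7 2.0 ty 10.8 tz -5.5
8 1.9 ty 11.3 tz -4.5
9 1.81 ty 11.7 tz -3.4
10 1.71 ty 11.9 tz -2.3
11 1.62 ty 12.1 tz -1.1
12 1.52 ty 12.2 tz 0.0
13 1.42 ty 12.1 tz 1.2
14 1.33 ty 11.9 tz 2.3
15 1.24 ty 11.7 tz 3.5
16 1.14 ty 11.3 tz 4.5
17 1.05 ty 10.8 tz 5.6
18 0.95 ty 10.2 tz 6.6
19 0.86 ty 9.5 tz 7.5
20 0.76 ty 8.8 tz 8.4
21 0.66 ty 7.9 tz 9.2
22 0.57 ty 7.0 tz 9.9
23 0.48 ty 6.1 tz 10.5
24 0.38 ty 5.0 tz 11.1
25 0.29 ty 4.0 tz 11.5
26 0.19 ty 2.9 tz 11.8
27 0.1 ty 1.7 tz 12.0
28 0.0 ty 0.6 tz 12.1
```

```bash
python3 -m handwheel '[{"translation":[0,0.0061,-0.0105],"angular":[0,0,0],"hand":1},{"translation":[0,0.0071,-0.0099],"angular":[0,0,0],"hand":1},{"translation":[0,0.008,-0.0091],"angular":[0,0,0],"hand":1},{"translation":[0,0,0],"angular":[0,0,0],"hand":1},{"translation":[0,0,0],"angular":[0,0,0],"hand":1}]'
python3 -c "
from h import *
to(.4629,-.1521,.1345,86.5)"
```

```text
clock: 17.95
position: [0.4641, -0.1524, 0.1355]
ee_rot: [0.001, 0.03, 1.0, -0.001]
contact_force: [1.8, -0.4, 0.8]
width: 0.0109
gripper_force: 21.9
pos [ 0.4641 -0.1524  0.1355] toolyaw 86.52 tilt [ 0.0016 -0.0013] F [ 1.84 -0.35  0.77] w 0.0109 t 17.95
turn tool z 0.02
shift [0.0012 0.0002 0.001 ]
```

```bash
python3 -m handwheel '[{"translation":[0,0.0088,-0.0083],"angular":[0,0,0],"hand":1},{"translation":[0,0.0096,-0.0075],"angular":[0,0,0],"hand":1},{"translation":[0,0.0103,-0.0065],"angular":[0,0,0],"hand":1},{"translation":[0,0.0108,-0.0055],"angular":[0,0,0],"hand":1},{"translation":[0,0.0113,-0.0045],"angular":[0,0,0],"hand":1},{"translation":[0,0.0117,-0.0034],"angular":[0,0,0],"hand":1},{"translation":[0,0.0119,-0.0023],"angular":[0,0,0],"hand":1},{"translation":[0,0.0121,-0.0011],"angular":[0,0,0],"hand":1},{"translation":[0,0,0],"angular":[0,0,0],"hand":1},{"translation":[0,0,0],"angular":[0,0,0],"hand":1}]'
python3 - <<'E'
from h import *
to(.468,-.065,.17,86.5)
im=manip.get_image('scene');b=im[...,::-1].astype(int)
m=((b[...,0]>b[...,2]+60)&(b[...,0]>90));m[:200]=0;a=np.argwhere(m)[:,::-1];a=a[(a[:,0]>200)&(a[:,0]<340)]
print(len(a),a.mean(0),proj('scene',manip.get_state()['position']+[0,0,.019]))
E
```

```text
clock: 18.78
position: [0.4699, -0.0644, 0.1743]
ee_rot: [0.001, 0.03, 1.0, 0.001]
contact_force: [2.0, -0.2, 6.8]
width: 0.0107
gripper_force: 22.9
pos [ 0.4699 -0.0644  0.1743] toolyaw 86.54 tilt [0.002  0.0013] F [ 2.05 -0.17  6.78] w 0.0107 t 18.7833
turn tool z 0.04
shift [ 0.0018 -0.0007  0.0043]
5 [270.4 206.2] [272.97922638 203.36187007]
```

```bash
python3 -m handwheel '[{"translation":[0,0.0122,-0.001],"angular":[0,0,0],"hand":1},{"translation":[0,0.0121,0.0012],"angular":[0,0,0],"hand":1},{"translation":[0,0.0119,0.0023],"angular":[0,0,0],"hand":1},{"translation":[0,0.0117,0.0035],"angular":[0,0,0],"hand":1},{"translation":[0,0.0113,0.0045],"angular":[0,0,0],"hand":1},{"translation":[0,0.0108,0.0056],"angular":[0,0,0],"hand":1},{"translation":[0,0.0102,0.0066],"angular":[0,0,0],"hand":1},{"translation":[0,0.0095,0.0075],"angular":[0,0,0],"hand":1},{"translation":[0,0,0],"angular":[0,0,0],"hand":1},{"translation":[0,0,0],"angular":[0,0,0],"hand":1}]'
python3 - <<'E'
from h import *
to(.474,.025,.143,86.5)
s=manip.get_image('scene')
cv2.imwrite('pics/mid.png',crop('s',s,175,160,110,110,5))
E
```

```text
clock: 19.67
position: [0.4749, 0.0251, 0.1423]
ee_rot: [-0.0, 0.031, 1.0, 0.001]
contact_force: [6.1, 0.4, -0.3]
width: 0.0109
gripper_force: 21.8
pos [0.4749 0.0251 0.1423] toolyaw 86.49 tilt [-0.      0.0016] F [ 6.09  0.44 -0.31] w 0.0109 t 19.6667
turn tool z -0.01
shift [ 0.0009 -0.0002 -0.0007]
```

View pics/mid.png

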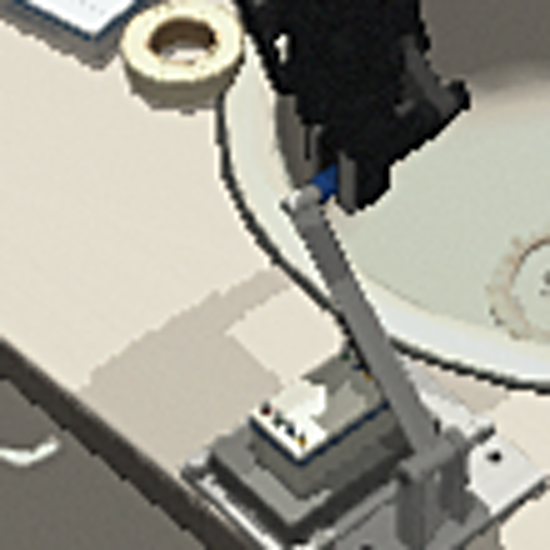

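The bar follows, held at its blue handle at crop (325,185), and the block stays seated. I'll finish the swing, easing 1 mm along the handle.

```bash
python3 -m handwheel '[{"translation":[-0.0005,0.0088,0.0084],"angular":[0,0,0],"hand":1},{"translation":[-0.0005,0.0079,0.0092],"angular":[0,0,0],"hand":1},{"translation":[0,0.007,0.0099],"angular":[0,0,0],"hand":1},{"translation":[0,0.0061,0.0105],"angular":[0,0,0],"hand":1},{"translation":[0,0.005,0.0111],"angular":[0,0,0],"hand":1},{"translation":[0,0.004,0.0115],"angular":[0,0,0],"hand":1},{"translation":[0,0.0029,0.0118],"angular":[0,0,0],"hand":1},{"translation":[0,0,0],"angular":[0,0,0],"hand":1},{"translation":[0,0,0],"angular":[0,0,0],"hand":1}]'
python3 -m handwheel '[{"translation":[0,0.0012,0.008],"angular":[0,0,0],"hand":1},{"translation":[0,0.0011,0.008],"angular":[0,0,0],"hand":1},{"translation":[0,0,0.004],"angular":[0,0,0],"hand":1},{"translation":[0,0,0],"angular":[0,0,0],"hand":1},{"translation":[0,0,0],"angular":[0,0,0],"hand":1}]'
```

```text
clock: 20.47
position: [0.4771, 0.0656, 0.069]
ee_rot: [-0.002, 0.031, 1.0, -0.0]
contact_force: [3.1, -2.7, -1.4]
width: 0.011
gripper_force: 21.6
clock: 20.88
position: [0.4773, 0.0674, 0.0503]
ee_rot: [-0.001, 0.031, 1.0, 0.0]
contact_force: [1.5, -3.2, -0.2]
width: 0.0111
gripper_force: 21.7
```

```bash
python3 -m handwheel '[{"translation":[0,0,0.002],"angular":[0,0,0],"hand":1},{"translation":[0,0,0.002],"angular":[0,0,0],"hand":1},{"translation":[0,0,0],"angular":[0,0,0],"hand":1},{"translation":[0,0,0],"angular":[0,0,0],"hand":1}]'
python3 -m handwheel '[{"translation":[0,0,0.0015],"angular":[0,0,0],"hand":1},{"translation":[0,0,0],"angular":[0,0,0],"hand":1},{"translation":[0,0,0],"angular":[0,0,0],"hand":1}]'
python3 -m handwheel '[{"translation":[0,0,0.001],"angular":[0,0,0],"hand":1},{"translation":[0,0,0],"angular":[0,0,0],"hand":1},{"translation":[0,0,0],"angular":[0,0,0],"hand":1}]'
```

```text
clock: 21.22
position: [0.4773, 0.0674, 0.0473]
ee_rot: [-0.001, 0.031, 1.0, 0.0]
contact_force: [-1.8, -3.2, 4.1]
width: 0.0107
gripper_force: 22.2
clock: 21.47
position: [0.4774, 0.0674, 0.047]
ee_rot: [-0.0, 0.031, 1.0, 0.0]
contact_force: [-4.3, -3.2, 15.1]
width: 0.0109
gripper_force: 23.2
clock: 21.72
position: [0.4775, 0.0674, 0.0466]
ee_rot: [-0.0, 0.031, 1.0, 0.0]
contact_force: [-5.4, -4.0, 19.9]
width: 0.0111
gripper_force: 23.7
```

The stop is reached at z≈0.047. I'll relax, open and lift.

```bash
python3 -m handwheel '[{"translation":[0,0,-0.001],"angular":[0,0,0],"hand":1},{"translation":[0,0,0],"angular":[0,0,0],"hand":0.7},{"translation":[0,0,0],"angular":[0,0,0],"hand":0.6},{"translation":[0,0,0],"angular":[0,0,0],"hand":0.6},{"translation":[0,0,0],"angular":[0,0,0],"hand":0.6}]'
python3 -m handwheel '[{"translation":[0,0,-0.005],"angular":[0,0,0],"hand":0.6},{"translation":[0,0,-0.015],"angular":[0,0,0],"hand":0.6},{"translation":[0,0,-0.03],"angular":[0,0,0],"hand":0.6},{"translation":[0,0,-0.04],"angular":[0,0,0],"hand":0.6},{"translation":[0,0,-0.04],"angular":[0,0,0],"hand":0.6},{"translation":[0,0,-0.03],"angular":[0,0,0],"hand":0.6},{"translation":[0,0,0],"angular":[0,0,0],"hand":0.6},{"translation":[0,0,0],"angular":[0,0,0],"hand":0.6},{"translation":[0,0,0],"angular":[0,0,0],"hand":0.6}]'
python3 - <<'E'
from h import *
s=manip.get_image('scene')
cv2.imwrite('pics/end.png',crop('s',s,180,185,110,95,6))
b=s[...,::-1].astype(int);m=((b[...,0]>b[...,2]+60)&(b[...,0]>90));m[:200]=0;a=np.argwhere(m)[:,::-1];a=a[(a[:,0]>200)&(a[:,0]<340)]
print(len(a),a.mean(0),proj('scene',[.477,.0674,.06]),proj('scene',[.477,.0674,.067]))
E
```

```text
clock: 22.13
position: [0.478, 0.0677, 0.0452]
ee_rot: [-0.0, 0.031, 1.0, 0.0]
contact_force: [-0.2, 0.1, 0.3]
width: 0.0343
gripper_force: 0.0
clock: 22.88
position: [0.4776, 0.0674, 0.2051]
ee_rot: [-0.001, 0.031, 1.0, 0.0]
contact_force: [0.7, -0.4, 0.5]
width: 0.0341
gripper_force: 0.0
51 [233.45098039 212.09803922] [232.02400827 213.22209037] [231.92155265 211.18936244]
```

View pics/end.png

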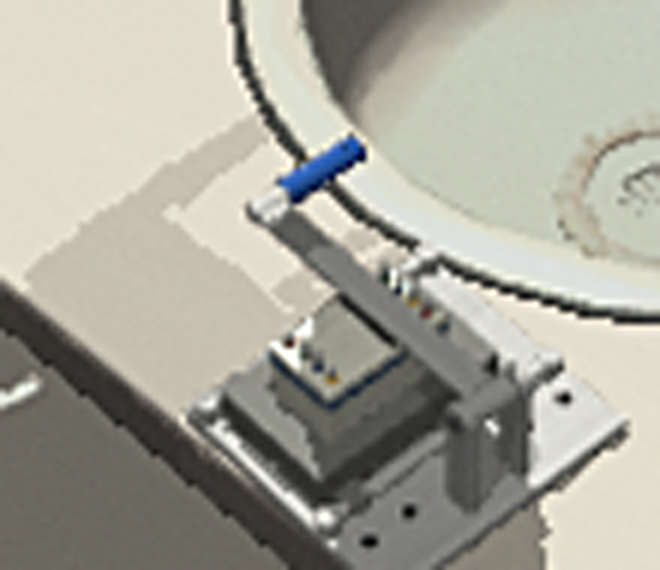

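The bar lies level over the block with the blue handle at crop (322,170), about where the closed pose projects. The stop was firm and the gripper is clear, so I'm handing in.

```bash
python3 -c "
from rig import manip
print(manip.sign_off())"
```

```text
the job is handed in; nothing more can be done
None
```

I put the block fully home in the pocket (floor felt at the expected height, about 14 N), closed the bar to a firm stop (about 20 N at the handle), let go and lifted clear, and handed in at about 23 s; the sign-off gave no verdict.

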